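Push two painted figurines into the row against the stop

ROBOT

A 6-joint arm with a two-finger parallel gripper is mounted at the origin on the work surface. World frame = base frame: x ahead of the robot, y to its left, z up, the work surface at z = 0. Lengths are in m, angles in rad, forces in N, time in s.
With the tool pointing down it reaches from about 0.425 to 0.95 m from the base axis. Payload 14.7 kg.
Tool frame: the origin (TCP) lies midway between the tips of the shut fingers; the grasp point (between the pads) lies 19 mm behind it; z points along the fingers, y is the line along which they close (so a half turn about z gives the same grasp; the last joint's range is limited). The gripper opens to 85 mm and grips with 20 to 120 N. Pads are 22 mm wide; open, the fingers measure 114 mm over their backs; the gripper's body (76 mm by 85 mm) begins 54 mm behind the grasp point. The pads swing forward as they close: fully open they stand 13 mm farther back than shut.
Start: joints at [1.106, 0.48, 1.596, -0, 1.065, -0.047], TCP at [0.264, 0.594, 0.231] pointing down, gripper open.
Joint ranges: [-2.75, 2.75], [-0.82, 2.05], [0.23, 2.67], [-1.56, 4.7], [0.09, 2.69], [-2.92, 2.92]. Speed limits (rad/s): [1.89, 1.89, 2.39, 3.01, 3.01, 3.01].

INTERFACE

Orientations are given as a rotation vector (axis times angle).
In Python, from station import bot gives the robot as it stands.
- The arm moves only by the tool send_rows, never from a script. Its argument "motion" is a list of rows, each a list of 3 entries, a list of its own where there are three numbers: the shift along the world's x, y, z in mm, then the turn, a rotation vector about the world's x, y, z in degrees, then the closure in counts, from 0 (fully open) to 255 (shut). In form: [[[x, y, z], [ax, ay, az], gripper], ...]. A call has 1 to 5 rows; each row shifts and turns the commanded pose from where the row before left it; what a row does not reach is not made up. A row lasts 1/8 s, in which the tool goes at most 62.5 mm and 10.7 degrees, less where a joint would pass 70% of its speed; a pose out of reach is approached as far as the arm can. A call is refused whole if a number of a shift passes 62.5 or a number of a turn 10.7, either way. A call with a gripper value outside its range is refused whole. The fingers move at their own pace and stop on an object; "squeeze" is the grip in N (left out, the last holds). Time passes only in rows, so rows that do not move let the fingers close. It gives the time, the measured TCP pose, the force, the opening and the grip force at its end, in the units of the state.
- bot.read_state(): the state, without advancing time (a new reading comes with each control period).
- bot.read_camera(name): name is "scene" or "top" or "wrist"; returns the picture (420x560x3 uint8, blue, green, red); there is no depth.
- bot.get_calibration(name): a dict with "fovy" (degrees; the focal length in pixels is half the picture's height over the tangent of half this angle, whatever the lens; pixels are square), "cx", "cy" (the principal point, pixels), "dist_coeffs" ([k1, k2, p1, p2, k3] as OpenCV has them; the pictures are not rectified), "view" (4x4, takes a point from world to camera coordinates); the wrist camera has in their place "T_tool_cam" (4x4, takes a point from camera to tool coordinates, whose origin is the TCP and whose axes are the flange's). Camera axes: x right, y down, z forward; pixel columns grow to the right and rows downward; lengths in m; the calibration is good to about 2 mm. A picture is of the moment at which its call begins: read the wrist's pose just before it. get_calibration takes no time and is no camera call.
- bot.sign_off(): hands the job in; it is judged then, once.
The state is a dict: "t": time; "qpos": joint angles; "joint_velocities": joint speeds; "tau": joint torques, N m; "tcp_pos": TCP position; "orientation": TCP orientation; "ft_force": force on the tool from outside, world axes, zero at the start; "wrist_torque": the same for the moment, N m; "gripper_width": finger opening in m; "finger_force": force on a finger pad.
Only numpy, scipy, OpenCV 4.12 (cv2) and the standard library are available. Lean on these libraries where they do the work, as an engineer would, in place of code of your own. Each camera call takes 0.05 s, during which the arm holds its last target. There are 200 camera calls.

TASK

Two painted figurines stand out of line in front of the drying row. With the fingertips, gently push the blue-hooded and the orange-hooded one along the table until each touches the wooden stop strip, centred on the tab of its own colour. Do not pinch, lift or tip them, leave the white figurines and everything else where they stand, and finish with the hand clear.

Things in the scene. Friction and masses are not known exactly. Their poses are not given: they have to be found in the camera images.
- fig_blue: clay figurine: blue hood. Round, straight-sided cream lower body 54 mm in diameter up to 30 mm height, tapering above to a rounded top at 60 mm; 0.11 to 0.23 kg, loose on the table, slides upright when pushed low down. Small face on its -x side; which way it faces does not matter. Origin: centre of the underside; z up.
- fig_orange: clay figurine: orange hood with two small ears. Round, straight-sided cream lower body 54 mm in diameter up to 30 mm height, tapering above to a rounded top at 60 mm; 0.11 to 0.23 kg, loose on the table, slides upright when pushed low down. Small face on its -x side; which way it faces does not matter. Origin: centre of the underside; z up.
- mark_blue: blue tab, 24 mm wide, paint-thin, over the front face and top of the stop strip: the place of the blue-hooded figurine. Origin: at table height on the strip's front face, mid-tab; x points square into the strip (away from the robot), y along it. A figurine touching the strip and centred on the tab has its origin at x = -27 mm, y = 0 in this frame.
- mark_orange: orange tab, 24 mm wide, paint-thin, over the front face and top of the stop strip: the place of the orange-hooded figurine. Origin: at table height on the strip's front face, mid-tab; x points square into the strip (away from the robot), y along it. A figurine touching the strip and centred on the tab has its origin at x = -27 mm, y = 0 in this frame.
- stop: wooden stop strip fixed to the table, 540 mm long (y), 22 thick (x), 25 high; it does not give. Origin: table height, middle of the front face (towards the robot); x points into the strip. White figurines stand before its middle and 220 mm either side; the tabs lie between, in either order. Each painted figurine starts 135 to 205 mm before its tab, up to 50 mm sideways.
- white0: unpainted white clay figurine of the same shape (54 mm diameter, 60 mm tall), loose, standing almost against the strip at its +y end. Stays where it is. Origin: centre of the underside.
- white1: unpainted white clay figurine of the same shape (54 mm diameter, 60 mm tall), loose, standing almost against the strip at its middle. Stays where it is. Origin: centre of the underside.
- white2: unpainted white clay figurine of the same shape (54 mm diameter, 60 mm tall), loose, standing almost against the strip at its -y end. Stays where it is. Origin: centre of the underside.
- water_cup: white open cup, 72 mm across the rim, 85 mm tall, loose, to the left of the work. Leave alone. Origin: centre of the underside.
- paint_bottle: green paint bottle with a white cap, 44 mm diameter, 110 mm tall, loose, to the right of the work. Leave alone. Origin: centre of the underside.
- paint_pot: squat black paint pot, 60 mm diameter, 45 mm tall, loose, to the right of the work. Leave alone. Origin: centre of the underside.
- sponge_block: yellow block, 70 x 45 x 30 mm, loose, to the left of the work. Leave alone. Origin: centre of the underside.
There are look-alikes about, which are no part of the job. Leave any green or pink look-alike of the fig_blue alone.

How it is judged:
At the end, for the whole second after the job is handed in: Each painted figurine stands upright on the table at rest, its side within 5 mm of the stop strip's front face and its centre within 10 mm sideways of the middle of the tab of its own colour; the white figurines are within 15 mm of where they were (x of fig_blue in the frame of mark_blue between -0.032 and -0.02 m and y of fig_blue in the frame of mark_blue between -0.01 and 0.01 m and height (world z) of each of fig_blue, fig_orange below 0.004 m and angle between each of fig_blue, fig_orange's own z axis and vertical below 0.1 rad and linear speed of each of fig_blue, fig_orange below 0.01 m/s and x of fig_orange in the frame of mark_orange between -0.032 and -0.02 m and y of fig_orange in the frame of mark_orange between -0.01 and 0.01 m and distance of each of white0, white1, white2 from where it was at the start of the episode below 0.015 m); the robot touches nothing.
It fails at once if a painted figurine is lifted off the table (height (world z) of any of fig_blue, fig_orange above 0.01 m).
It fails at once if a painted figurine is tipped (angle between any of fig_blue, fig_orange's own z axis and vertical above 0.35 rad).
It fails at once if a painted figurine is pinched or rammed (more than 30 N from the fingers) (contact force between any of fig_blue, fig_orange and the fingers above 30 N).
It fails at once if a white figurine is shifted by more than 15 mm (distance of any of white0, white1, white2 from where it was at the start of the episode above 0.015 m).
It fails at once if a bystander is shifted by more than 20 mm (distance of any of water_cup, paint_bottle, paint_pot, sponge_block from where it was at the start of the episode above 0.02 m).
It also fails if it takes over 50 s, if anything falls off the work surface, if the arm or the gripper's body presses on something with over 40 N, if the wrist force passes 120 N, or if a joint passes its speed limit or range.

## Working session

There is one attempt and no reset: what is moved stays moved. The work goes in short steps, Python scripts to look and compute and a tool call to move; the robot and the scene stay as the last step left them, time stands still between calls to the robot, and variables do not carry over. Pictures are saved under pics/ and viewed, at most 10 in all, crops included, and the job is handed in when it is done.

Besides the shell and the picture viewer there is one more tool, called after "Request:" as name(argument=value, ...) on one line, values as JSON. send_rows: Moves the arm, as the interface text tells. Its arguments: {"type":"object","properties":{"motion":{"type":"array","items":{"type":"array"}},"squeeze":{"type":"number"}},"required":["motion"]}

```bash
mkdir -p pics; python3 - <<'E'
from station import bot
import cv2
for n in("top","scene"):
    cv2.imwrite(f"pics/{n}0.png",bot.read_camera(n)); c=bot.get_calibration(n); print(n,c)
s=bot.read_state();print(s)
E
```

```text
top {'fovy': 56.51437055158234, 'cx': 275.2862641411682, 'cy': 207.89595035178777, 'dist_coeffs': array([0.01350161, 0.        , 0.        , 0.        , 0.        ]), 'view': array([[ 0.00731924, -0.99997161,  0.00179052, -0.00938098],
       [-0.9960485 , -0.00744899, -0.088498  ,  0.53185218],
       [ 0.08850882, -0.00113571, -0.99607475,  0.91308644],
       [ 0.        ,  0.        ,  0.        ,  1.        ]])}
scene {'fovy': 54.46036387536017, 'cx': 280.60734544878704, 'cy': 204.91416931162746, 'dist_coeffs': array([-0.06030429,  0.        ,  0.        ,  0.        ,  0.        ]), 'view': array([[-0.51645277,  0.85630029, -0.00513244,  0.27244347],
       [ 0.72749532,  0.43559046, -0.53010518, -0.35695562],
       [-0.45169358, -0.27750811, -0.84791636,  1.39043894],
       [ 0.        ,  0.        ,  0.        ,  1.        ]])}
{'t': 0.1, 'qpos': array([ 1.10638891e+00,  4.80797026e-01,  1.59678344e+00, -1.11456365e-05,
        1.06508525e+00, -4.66141508e-02]), 'joint_velocities': array([-0.00021548, -0.0012515 , -0.00392101, -0.00036764,  0.00115209,
        0.00021062]), 'tau': array([ 1.39297321e-03, -9.52274466e+01, -4.31046653e+01, -9.07730305e-05,
        5.80174950e-03, -5.05672892e-05]), 'tcp_pos': array([0.2635696 , 0.59378141, 0.23072867]), 'orientation': array([-6.51442828e-01, -3.07304072e+00,  1.63458224e-03]), 'ft_force': array([ 0.21768391, -0.92644297, -0.38371608]), 'wrist_torque': array([ 0.05938979, -0.01177104,  0.00752809]), 'finger_force': 0.0, 'gripper_width': 0.08533406983929497}
```

View pics/top0.png

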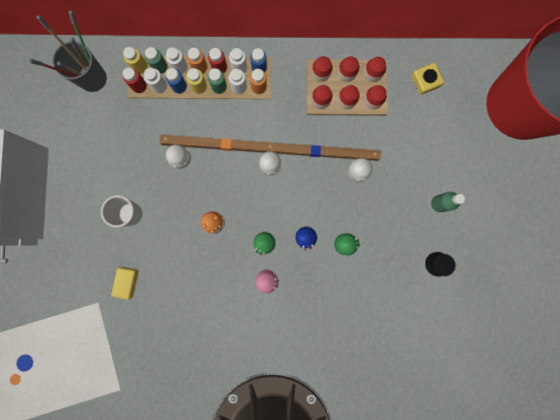

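View pics/scene0.png

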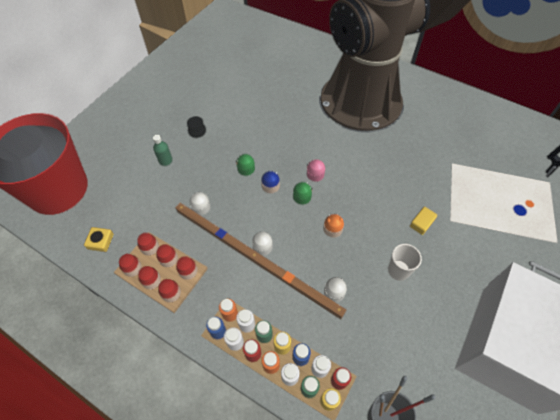

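The top view shows blue hood at (306,237) and orange hood with ears at (212,222). The look-alikes are green at (264,243) and (346,244) and pink at (266,282). The blue tab is at (316,151) and the orange tab at (226,144). I'll confirm these in an enlarged crop.

```bash
python3 - <<'E'
import cv2
a=cv2.imread("pics/top0.png")[130:300,150:390]
cv2.imwrite("pics/crop.png",cv2.resize(a,None,fx=3.3,fy=3.3,interpolation=cv2.INTER_CUBIC))
E
cat > h.py <<'E'
from station import bot
import cv2,numpy as np
def ray(n,uv,z,c=None):
    c=c or bot.get_calibration(n);f=210/np.tan(np.radians(c["fovy"]/2))
    K=np.array([[f,0,c["cx"]],[0,f,c["cy"]],[0,0,1]])
    p=cv2.undistortPoints(np.array([[uv]],float),K,c["dist_coeffs"])[0,0]
    V=c["view"];R=V[:3,:3];o=-R.T@V[:3,3];d=R.T@np.array([*p,1])
    return (o+d*(z-o[2])/d[2])[:2]
def blobs(n,img,lo,hi,amin=20,roi=None):
    m=cv2.inRange(cv2.cvtColor(img,cv2.COLOR_BGR2HSV),np.array(lo),np.array(hi))
    k,_,st,ce=cv2.connectedComponentsWithStats(m)
    return [(ce[i].round(1),st[i].tolist()) for i in range(1,k) if st[i][4]>=amin]
E
python3 - <<'E'
from h import *
for n in("top","scene"):
    im=cv2.imread(f"pics/{n}0.png")
    for nm,lo,hi in(("blue",(112,150,60),(125,255,255)),("orange",(6,190,120),(15,255,255))):
        for c,s in blobs(n,im,lo,hi):
            print(n,nm,c,s,[ray(n,c,z).round(4).tolist() for z in(.025,.045)])
n="top"
for uv in((161,140),(380,155),(316,151),(226,144)): print(uv,ray(n,uv,.025).round(4))
for uv in((177,156),(269,163),(360,170),(264,243),(346,244),(266,282)): print(uv,ray(n,uv,.045).round(4))
E
```

```text
top blue [315.2 150.6] [311, 146, 9, 10, 85] [[0.672, -0.1012], [0.6672, -0.0991]]
top blue [305.5 236.8] [296, 227, 20, 21, 314] [[0.4633, -0.0778], [0.463, -0.0762]]
top blue [ 24.3 362.5] [17, 355, 15, 16, 182] [[0.1716, 0.5675], [0.1775, 0.5552]]
scene blue [270.8 178.7] [264, 172, 15, 14, 159] [[0.4514, -0.0791], [0.4633, -0.0711]]
scene blue [519.5 209.9] [514, 206, 12, 9, 82] [[0.1817, 0.5787], [0.1992, 0.5731]]
scene blue [220.5 233. ] [216, 229, 10, 9, 44] [[0.6727, -0.1006], [0.6801, -0.0922]]
(161, 140) [0.6951 0.273 ]
(380, 155) [ 0.6622 -0.258 ]
(316, 151) [ 0.671  -0.1031]
(226, 144) [0.6866 0.1153]
(177, 156) [0.6516 0.2281]
(269, 163) [0.6365 0.0102]
(360, 170) [ 0.6214 -0.2048]
(264, 243) [0.4479 0.0202]
(346, 244) [ 0.447  -0.1703]
(266, 282) [0.3586 0.0147]
```

View pics/crop.png

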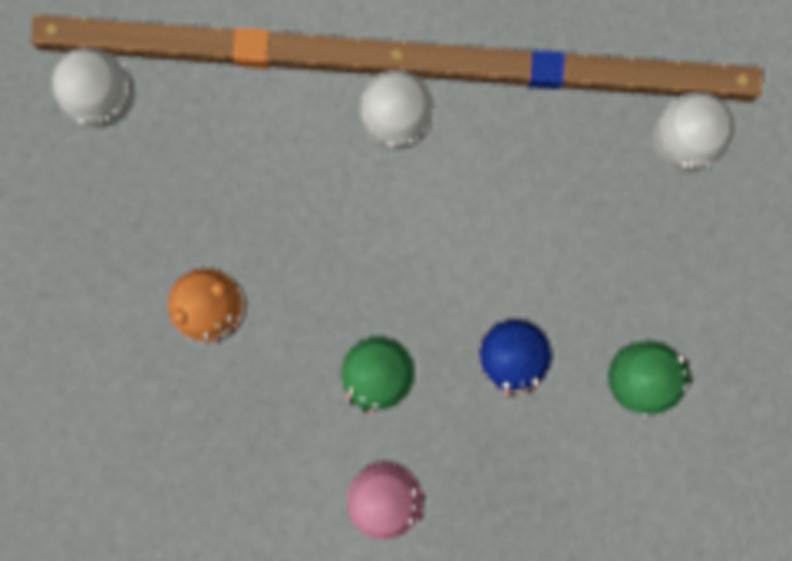

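The crop confirms it: blue hood at crop (515,355), orange hood with ears at (206,304), and no other blue or orange figurines. Green and pink are to be left alone. I'll push with half-open fingers as a two-point cradle, aligned with the strip normal.

```bash
python3 - <<'E'
from h import *
n="top"
o=lambda x,y:(150+x/3.3-.35,130+y/3.3-.35)
A=ray(n,o(50,28),.025);B=ray(n,o(742,79),.025);M=ray(n,o(396,54),.025)
ey=(A-B)/np.linalg.norm(A-B);ex=np.array([ey[1],-ey[0]])
print("screws",A,B,np.linalg.norm(A-B),M,"mid",(A+B)/2,"ang",np.degrees(np.arctan2(ex[1],ex[0])))
for nm,t,f in(("orange",(250.5,46),(206,304)),("blue",(547.5,68),(515,355))):
    T=ray(n,o(*t),.025);F=ray(n,o(*f),.04)
    s=(T-A)@ey; front=A+s*ey-.011*ex; tgt=front-.027*ex
    print(nm,"tab",T,"offline mm",((T-A)@ex)*1e3,"target",tgt.round(4),"fig",F.round(4),"rel",((F-front)@ex).round(4),((F-front)@ey).round(4),"tcp start",(F-.05*ex).round(4),"end",(tgt-.0295*ex).round(4))
# scene cross-check of tabs
n="scene"
for uv in((220.5,232.5),(288,277)):print("scene tab",ray(n,uv,.02),ray(n,uv,.025))
for uv in((270.8,180),(334,225)):print("scene fig",ray(n,uv,.04))
E
```

```text
screws [0.69977303 0.2639781 ] [ 0.66562432 -0.2447645 ] 0.509887403821007 [0.68245476 0.00933826] mid [0.68269868 0.0096068 ] ang -3.840146687914798
orange tab [0.68757788 0.11640004] offline mm -2.2840174177845713 target [0.6519 0.1188] fig [0.4967 0.1426] rel -0.1835 0.0134 tcp start [0.4468 0.146 ] end [0.6225 0.1208]
blue tab [ 0.67282996 -0.10207226] offline mm -2.367071965708822 target [ 0.6373 -0.0997] fig [ 0.4621 -0.0771] rel -0.2033 0.0108 tcp start [ 0.4122 -0.0738] end [ 0.6078 -0.0977]
scene tab [ 0.66964251 -0.10363804] [ 0.6714898  -0.10151844]
scene tab [0.68577982 0.11742046] [0.68754402 0.11840193]
scene fig [ 0.46422139 -0.07068759]
scene fig [0.50269339 0.15160275]
```

Request:
send_rows(motion=[[[22, -56, -10], [0, 0, 2.5], 135], [[22, -56, -10], [0, 0, 2.5], 135], [[22, -56, -10], [0, 0, 2.5], 135], [[22, -56, -10], [0, 0, 2.5], 135], [[22, -56, -10], [0, 0, 2.5], 135]], squeeze=20)

```text
t: 0.72
tcp_pos: [0.374, 0.3123, 0.181]
orientation: [0.31, 3.126, 0.0]
ft_force: [1.4, -0.5, 0.8]
gripper_width: 0.0399
finger_force: 0.0
```

Request:
send_rows(motion=[[[22, -56, -10], [0, 0, 2.5], 135], [[22, -56, -10], [0, 0, 2.5], 135], [[22, -56, -10], [0, 0, 2.6], 135], [[0, 0, 0], [0, 0, 0], 135], [[0, 0, 0], [0, 0, 0], 135]])

```text
t: 1.35
tcp_pos: [0.4396, 0.146, 0.1512]
orientation: [-0.108, -3.139, -0.0]
ft_force: [-0.1, 1.1, -0.2]
gripper_width: 0.0399
finger_force: 0.0
```

Request:
send_rows(motion=[[[0, 0, -40], [0, 0, 0], 135], [[0, 0, -40], [0, 0, 0], 135], [[0, 0, -35], [0, 0, 0], 135], [[0, 0, -20], [0, 0, 0], 135], [[0, 0, -10], [0, 0, 0], 135]])

```text
t: 1.98
tcp_pos: [0.4389, 0.1473, 0.0054]
orientation: [-0.102, -3.139, 0.0]
ft_force: [1.0, 0.2, -0.6]
gripper_width: 0.04
finger_force: 0.0
```

```bash
python3 - <<'E'
from h import *
im=bot.read_camera("scene");s=bot.read_state();print(s["tcp_pos"],s["ft_force"])
cv2.imwrite("pics/s1.png",cv2.resize(im[120:300,230:430],None,fx=3,fy=3,interpolation=cv2.INTER_CUBIC))
E
```

```text
[0.43892033 0.14708922 0.0050155 ] [-1.01768001 -0.20237273 -0.81538774]
```

View pics/s1.png

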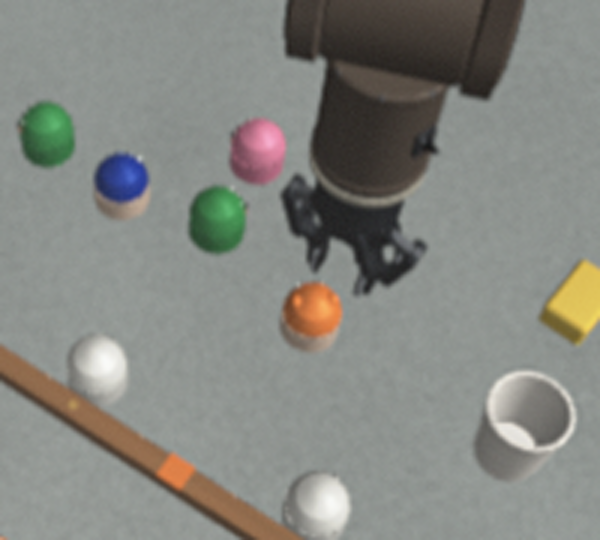

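The fingers, at (315,265) and (362,287), stand centred behind the orange figurine at (312,315). Now approaching slowly.

Request:
send_rows(motion=[[[7, -0.6, 0], [0, 0, 0], 135], [[6, -0.5, 0], [0, 0, 0], 135], [[5, -0.5, 0], [0, 0, 0], 135], [[5, -0.5, 0], [0, 0, 0], 135], [[5, -0.5, 0], [0, 0, 0], 135]])

```text
t: 2.65
tcp_pos: [0.468, 0.1434, 0.0064]
orientation: [-0.105, -3.14, 0.0]
ft_force: [-1.2, 0.5, 0.8]
gripper_width: 0.04
finger_force: 0.7
```

Request:
send_rows(motion=[[[7, -1.1, 0], [0, 0, 0], 135], [[8, -1.2, 0], [0, 0, 0], 135], [[9, -1.4, 0], [0, 0, 0], 135], [[9, -1.4, 0], [0, 0, 0], 135], [[9, -1.4, 0], [0, 0, 0], 135]])

```text
t: 3.28
tcp_pos: [0.5104, 0.1368, 0.0063]
orientation: [-0.105, -3.14, 0.0]
ft_force: [-1.2, 0.5, 0.3]
gripper_width: 0.0402
finger_force: 0.7
```

```bash
cat > m.py <<'E'
from h import *
import sys
s=bot.read_state();print(s["tcp_pos"].round(4),s["ft_force"].round(1))
im=bot.read_camera("scene")
for nm,lo,hi in(("blue",(112,130,50),(125,255,255)),("orange",(5,170,100),(17,255,255))):
    for c,st in blobs("scene",im,lo,hi,30): print(nm,c,st,ray("scene",c,.043).round(4))
if len(sys.argv)>1: cv2.imwrite(sys.argv[1],cv2.resize(im[130:330,180:400],None,fx=3,fy=3,interpolation=cv2.INTER_CUBIC))
E
python3 m.py
```

```text
[0.5104 0.1368 0.0063] [-1.2  0.5  0.3]
blue [270.3 178.9] [263, 172, 16, 15, 186] [ 0.4635 -0.0728]
blue [519.6 209.9] [514, 205, 12, 10, 85] [0.1973 0.5739]
blue [220.4 233. ] [216, 229, 10, 9, 53] [ 0.6795 -0.0932]
orange [324.3 232.2] [317, 225, 16, 16, 144] [0.5368 0.1401]
orange [288.1 276.8] [284, 272, 10, 10, 56] [0.6933 0.1219]
```

Request:
send_rows(motion=[[[10, -1.4, 0], [0, 0, 0], 135], [[10, -1.4, 0], [0, 0, 0], 135], [[10, -1.4, 0], [0, 0, 0], 135], [[10, -1.5, 0], [0, 0, 0], 135], [[10, -1.5, 0], [0, 0, 0], 135]])

```text
t: 3.95
tcp_pos: [0.5604, 0.1297, 0.0063]
orientation: [-0.105, -3.14, -0.0]
ft_force: [-0.4, 0.1, 0.0]
gripper_width: 0.0401
finger_force: 1.0
```

Request:
send_rows(motion=[[[10, -1.4, 0], [0, 0, 0], 135], [[10, -1.4, 0], [0, 0, 0], 135], [[10, -1.5, 0], [0, 0, 0], 135], [[10, -1.5, 0], [0, 0, 0], 135], [[8, -1.2, 0], [0, 0, 0], 135]])

```text
t: 4.58
tcp_pos: [0.6084, 0.1227, 0.0063]
orientation: [0.105, 3.14, 0.0]
ft_force: [-0.7, -0.4, -0.6]
gripper_width: 0.0404
finger_force: 0.9
```

```bash
python3 m.py pics/s2.png
```

```text
[0.6084 0.1227 0.0063] [-0.7 -0.4 -0.6]
blue [265.9 178.9] [263, 172, 6, 14, 67] [ 0.4699 -0.0835]
blue [519.6 209.9] [514, 205, 12, 10, 85] [0.1973 0.5739]
blue [220.4 233. ] [216, 229, 10, 9, 53] [ 0.6795 -0.0932]
orange [301.1 258.7] [293, 251, 17, 17, 159] [0.6343 0.1253]
orange [288.2 277. ] [284, 272, 10, 11, 60] [0.6936 0.1224]
```

View pics/s2.png

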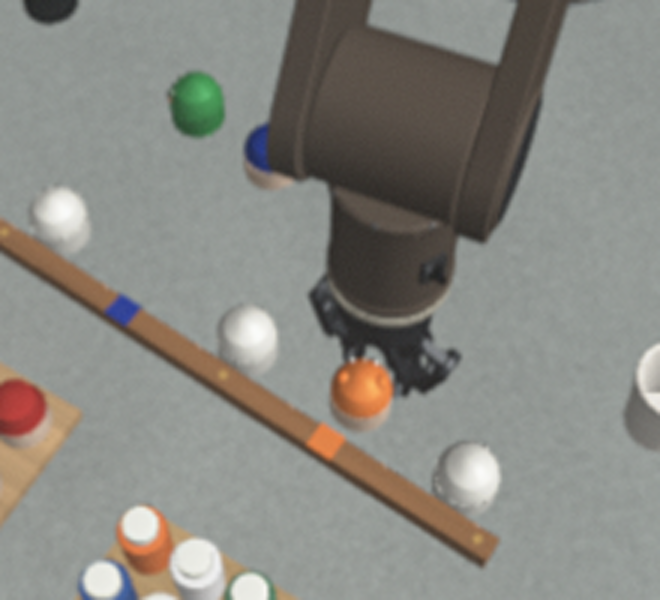

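Orange, at (361,395), sits square before its tab at (326,441), with a gap of roughly 13 mm left. Creeping in.

Request:
send_rows(motion=[[[3, -0.5, 0], [0, 0, 0], 135], [[3, -0.5, 0], [0, 0, 0], 135], [[2, -0.4, 0], [0, 0, 0], 135], [[1, -0.2, 0], [0, 0, 0], 135], [[1, -0.1, 0], [0, 0, 0], 135]])

```text
t: 5.25
tcp_pos: [0.6176, 0.1211, 0.0063]
orientation: [-0.105, -3.14, 0.0]
ft_force: [-1.0, -0.2, 1.3]
gripper_width: 0.0406
finger_force: 0.7
```

Request:
send_rows(motion=[[[0.5, 0, 0], [0, 0, 0], 135], [[0.5, 0, 0], [0, 0, 0], 135]])

```text
t: 5.5
tcp_pos: [0.6187, 0.1211, 0.0063]
orientation: [-0.105, -3.14, 0.0]
ft_force: [-1.4, 0.3, 0.1]
gripper_width: 0.0401
finger_force: 0.7
```

Request:
send_rows(motion=[[[0.5, 0, 0], [0, 0, 0], 135], [[0.5, 0, 0], [0, 0, 0], 135]])

```text
t: 5.75
tcp_pos: [0.6197, 0.1211, 0.0063]
orientation: [0.105, 3.14, 0.0]
ft_force: [-1.6, -0.1, 0.5]
gripper_width: 0.0401
finger_force: 0.7
```

Request:
send_rows(motion=[[[0.5, 0, 0], [0, 0, 0], 135], [[0.5, 0, 0], [0, 0, 0], 135]])

```text
t: 6.0
tcp_pos: [0.6207, 0.1211, 0.0063]
orientation: [-0.105, -3.14, -0.0]
ft_force: [-0.5, -0.3, -0.1]
gripper_width: 0.0401
finger_force: 0.7
```

```bash
python3 m.py pics/s3.png
```

```text
[0.6207 0.1211 0.0063] [-0.5 -0.3 -0.1]
blue [519.6 209.9] [514, 205, 12, 10, 85] [0.1973 0.5739]
blue [220.4 233. ] [216, 229, 10, 9, 53] [ 0.6795 -0.0932]
orange [298.  262.8] [290, 255, 17, 17, 164] [0.6481 0.1242]
orange [288.1 276.8] [283, 272, 11, 10, 63] [0.6933 0.1219]
```

View pics/s3.png

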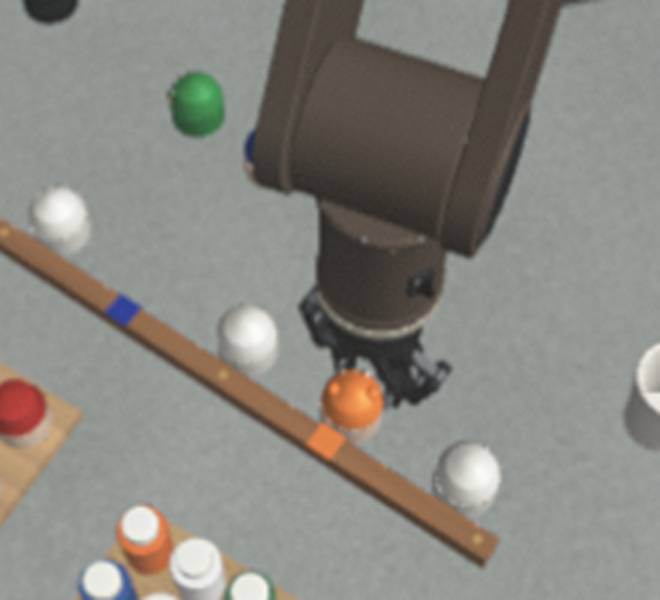

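Orange, at (352,400), is almost at the strip by the tab. Stepping in half-millimetres until the contact force rises.

Request:
send_rows(motion=[[[0.5, 0, 0], [0, 0, 0], 135], [[0.5, 0, 0], [0, 0, 0], 135]])

```text
t: 6.3
tcp_pos: [0.6218, 0.1211, 0.0063]
orientation: [0.105, 3.14, -0.0]
ft_force: [-0.8, -0.5, 0.8]
gripper_width: 0.0403
finger_force: 0.7
```

Request:
send_rows(motion=[[[0.5, 0, 0], [0, 0, 0], 135], [[0, 0, 0], [0, 0, 0], 135]])

```text
t: 6.55
tcp_pos: [0.6223, 0.1211, 0.0063]
orientation: [0.105, 3.14, 0.0]
ft_force: [-0.8, 0.4, -0.6]
gripper_width: 0.0402
finger_force: 0.5
```

Request:
send_rows(motion=[[[0.5, 0, 0], [0, 0, 0], 135], [[0, 0, 0], [0, 0, 0], 135]])

```text
t: 6.8
tcp_pos: [0.6228, 0.1211, 0.0063]
orientation: [0.105, 3.14, 0.0]
ft_force: [-0.6, 0.4, 0.1]
gripper_width: 0.0405
finger_force: 0.6
```

Request:
send_rows(motion=[[[0.5, 0, 0], [0, 0, 0], 135], [[0, 0, 0], [0, 0, 0], 135]])

```text
t: 7.05
tcp_pos: [0.6233, 0.1211, 0.0063]
orientation: [0.105, 3.14, 0.0]
ft_force: [-0.6, -0.1, 0.6]
gripper_width: 0.0401
finger_force: 0.6
```

Request:
send_rows(motion=[[[0.5, 0, 0], [0, 0, 0], 135], [[0, 0, 0], [0, 0, 0], 135]])

```text
t: 7.3
tcp_pos: [0.6235, 0.1211, 0.0063]
orientation: [-0.105, -3.139, 0.0]
ft_force: [-3.6, 0.1, 0.5]
gripper_width: 0.0403
finger_force: 1.4
```

Request:
send_rows(motion=[[[0.5, 0, 0], [0, 0, 0], 135], [[0, 0, 0], [0, 0, 0], 135]])

```text
t: 7.55
tcp_pos: [0.6236, 0.1211, 0.0062]
orientation: [-0.105, -3.139, 0.0]
ft_force: [-4.5, -0.1, 2.6]
gripper_width: 0.0401
finger_force: 2.5
```

```bash
python3 m.py
```

```text
[0.6236 0.1211 0.0062] [-4.5 -0.1  2.6]
blue [519.6 209.9] [514, 205, 12, 10, 85] [0.1973 0.5739]
blue [220.4 233. ] [216, 229, 10, 9, 53] [ 0.6795 -0.0932]
orange [297.4 263.3] [289, 255, 18, 18, 160] [0.6501 0.1235]
orange [288.  276.9] [283, 272, 11, 10, 61] [0.6937 0.1218]
```

The force has risen to 4.5 N, so orange is touching the strip. Backing off along the normal and raising.

Request:
send_rows(motion=[[[-3, 0.2, 0], [0, 0, 0], 135], [[-15, 1, 0], [0, 0, 0], 135], [[-30, 2, 0], [0, 0, 0], 135], [[-20, 0, 40], [0, 0, 0], 135], [[-20, 0, 50], [0, 0, 0], 135]])

```text
t: 8.22
tcp_pos: [0.5338, 0.1242, 0.0963]
orientation: [-0.105, -3.137, 0.001]
ft_force: [0.8, -0.3, 1.2]
gripper_width: 0.0404
finger_force: 0.0
```

Request:
send_rows(motion=[[[-20, -33, 45], [0, 0, 0], 135], [[-20, -55, 0], [0, 0, 0], 135], [[-25, -55, 0], [0, 0, 0], 135], [[-25, -55, 0], [0, 0, 0], 135], [[-25, 0, 0], [0, 0, 0], 135]])

```text
t: 8.85
tcp_pos: [0.4198, -0.0762, 0.1414]
orientation: [0.111, 3.139, -0.001]
ft_force: [0.5, 0.4, 0.0]
gripper_width: 0.04
finger_force: 0.0
```

```bash
python3 m.py; python3 - <<'E'
from h import *
im=bot.read_camera("top")
cv2.imwrite("pics/t2.png",cv2.resize(im[120:260,150:390],None,fx=3.3,fy=3.3,interpolation=cv2.INTER_CUBIC))
E
```

```text
[ 0.4198 -0.0762  0.1414] [0.5 0.4 0. ]
blue [270.3 178.9] [263, 172, 16, 15, 185] [ 0.4635 -0.0728]
blue [519.6 209.9] [514, 205, 12, 10, 85] [0.1973 0.5739]
blue [220.4 233. ] [216, 229, 10, 9, 53] [ 0.6795 -0.0932]
orange [299.  264.1] [293, 256, 13, 17, 112] [0.6499 0.1281]
orange [288.3 276.9] [284, 272, 10, 10, 59] [0.6933 0.1224]
```

View pics/t2.png

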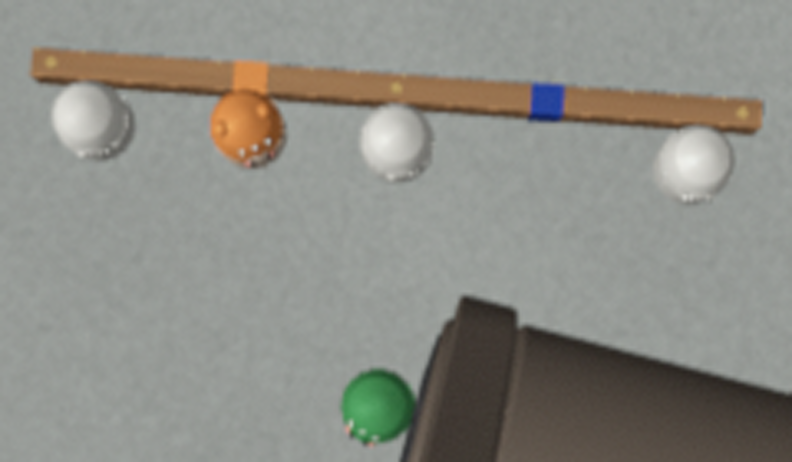

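Orange, at (247,127), sits against the strip, centred on its tab at (250,78), and the whites are unmoved. Next is blue.

Request:
send_rows(motion=[[[0, 2, -40], [0, 0, 0], 135], [[0, 0, -40], [0, 0, 0], 135], [[0, 0, -30], [0, 0, 0], 135], [[0, 0, -16], [0, 0, 0], 135], [[0, 0, -9], [0, 0, 0], 135]])

```text
t: 9.57
tcp_pos: [0.421, -0.0712, 0.0055]
orientation: [-0.104, -3.139, -0.0]
ft_force: [0.6, -0.6, -0.2]
gripper_width: 0.0405
finger_force: 0.0
```

Request:
send_rows(motion=[[[3, -0.3, 0], [0, 0, 0], 135], [[4, -0.3, 0], [0, 0, 0], 135], [[4, -0.3, 0], [0, 0, 0], 135], [[5, -0.4, 0], [0, 0, 0], 135], [[6, -0.5, 0], [0, 0, 0], 135]])

```text
t: 10.2
tcp_pos: [0.4435, -0.0735, 0.0065]
orientation: [-0.105, -3.14, -0.0]
ft_force: [-0.1, 0.8, 0.9]
gripper_width: 0.0401
finger_force: 1.0
```

```bash
python3 m.py pics/s4.png
```

```text
[ 0.4435 -0.0735  0.0065] [-0.1  0.8  0.9]
blue [269.2 180.9] [262, 173, 16, 16, 193] [ 0.471  -0.0717]
blue [519.6 209.9] [514, 205, 12, 10, 85] [0.1973 0.5739]
blue [220.4 233. ] [216, 229, 10, 9, 53] [ 0.6795 -0.0932]
orange [299.1 264. ] [292, 256, 14, 17, 100] [0.6495 0.1282]
orange [288.3 276.8] [284, 272, 10, 10, 58] [0.6931 0.1223]
```

View pics/s4.png

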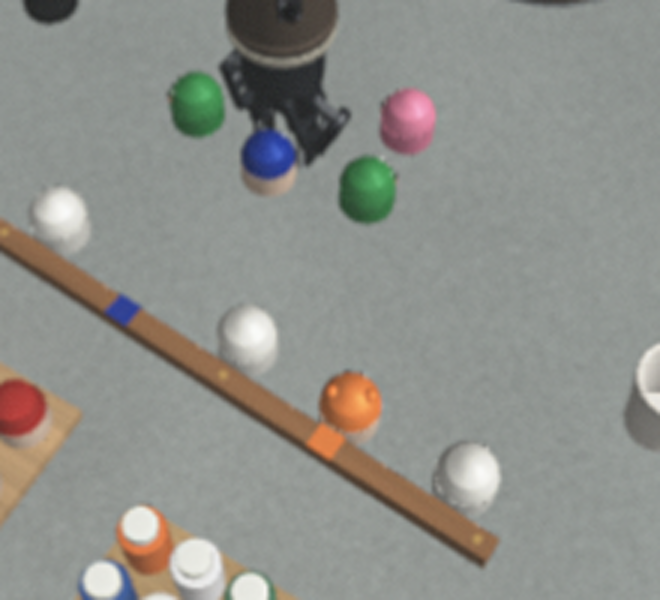

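Blue, at (269,160), sits in the cradle and the look-alikes are clear. Pushing now.

Request:
send_rows(motion=[[[8, -1.1, 0], [0, 0, 0], 135], [[9, -1.3, 0], [0, 0, 0], 135], [[10, -1.4, 0], [0, 0, 0], 135], [[10, -1.4, 0], [0, 0, 0], 135], [[10, -1.4, 0], [0, 0, 0], 135]])

```text
t: 10.88
tcp_pos: [0.491, -0.0802, 0.0063]
orientation: [0.105, 3.14, -0.0]
ft_force: [-1.8, 0.0, 1.3]
gripper_width: 0.0401
finger_force: 1.2
```

Request:
send_rows(motion=[[[10, -1.4, 0], [0, 0, 0], 135], [[10, -1.4, 0], [0, 0, 0], 135], [[10, -1.4, 0], [0, 0, 0], 135], [[10, -1.4, 0], [0, 0, 0], 135], [[10, -1.4, 0], [0, 0, 0], 135]])

```text
t: 11.5
tcp_pos: [0.5409, -0.0872, 0.0063]
orientation: [-0.105, -3.14, 0.0]
ft_force: [-1.6, 1.0, 1.4]
gripper_width: 0.0404
finger_force: 1.2
```

Request:
send_rows(motion=[[[10, -1.4, 0], [0, 0, 0], 135], [[10, -1.4, 0], [0, 0, 0], 135], [[10, -1.4, 0], [0, 0, 0], 135], [[10, -1.4, 0], [0, 0, 0], 135], [[8, -1.1, 0], [0, 0, 0], 135]])

```text
t: 12.12
tcp_pos: [0.5889, -0.0939, 0.0063]
orientation: [0.105, 3.14, -0.0]
ft_force: [-0.8, 0.0, 2.6]
gripper_width: 0.0402
finger_force: 1.3
```

```bash
python3 m.py
```

```text
[ 0.5889 -0.0939  0.0063] [-0.8  0.   2.6]
blue [519.6 209.9] [514, 205, 12, 10, 85] [0.1973 0.5739]
blue [234.6 215.4] [227, 207, 17, 17, 218] [ 0.6158 -0.0916]
blue [220.4 233. ] [216, 229, 10, 9, 53] [ 0.6795 -0.0932]
orange [299.3 263.7] [292, 256, 14, 17, 91] [0.6486 0.1282]
orange [288.2 276.9] [284, 272, 10, 10, 54] [0.6934 0.1222]
```

Request:
send_rows(motion=[[[5, -0.7, 0], [0, 0, 0], 135], [[5, -0.7, 0], [0, 0, 0], 135], [[3, -0.4, 0], [0, 0, 0], 135], [[2, -0.3, 0], [0, 0, 0], 135], [[1, -0.2, 0], [0, 0, 0], 135]])

```text
t: 12.8
tcp_pos: [0.6042, -0.0961, 0.0062]
orientation: [-0.105, -3.14, -0.0]
ft_force: [-1.2, -0.3, -1.3]
gripper_width: 0.0403
finger_force: 0.6
```

Request:
send_rows(motion=[[[0.5, -0.1, 0], [0, 0, 0], 135], [[0.5, -0.1, 0], [0, 0, 0], 135]])

```text
t: 13.05
tcp_pos: [0.6051, -0.0963, 0.0063]
orientation: [-0.105, -3.14, -0.0]
ft_force: [-0.2, -0.6, -0.6]
gripper_width: 0.04
finger_force: 0.6
```

Request:
send_rows(motion=[[[0.5, 0, 0], [0, 0, 0], 135], [[0.5, 0, 0], [0, 0, 0], 135]])

```text
t: 13.3
tcp_pos: [0.6062, -0.0963, 0.0063]
orientation: [0.105, 3.14, -0.0]
ft_force: [-0.3, -0.7, 0.0]
gripper_width: 0.0396
finger_force: 0.6
```

Request:
send_rows(motion=[[[0.5, 0, 0], [0, 0, 0], 135], [[0, 0, 0], [0, 0, 0], 135]])

```text
t: 13.55
tcp_pos: [0.6068, -0.0963, 0.0063]
orientation: [0.105, 3.14, -0.0]
ft_force: [-0.3, -0.7, -0.5]
gripper_width: 0.0401
finger_force: 0.4
```

Request:
send_rows(motion=[[[0.5, 0, 0], [0, 0, 0], 135], [[0, 0, 0], [0, 0, 0], 135]])

```text
t: 13.8
tcp_pos: [0.6072, -0.0963, 0.0063]
orientation: [-0.105, -3.14, -0.0]
ft_force: [0.7, 0.4, -0.1]
gripper_width: 0.04
finger_force: 0.4
```

Request:
send_rows(motion=[[[0.5, 0, 0], [0, 0, 0], 135], [[0.5, 0, 0], [0, 0, 0], 135]])

```text
t: 14.05
tcp_pos: [0.6082, -0.0963, 0.0063]
orientation: [-0.105, -3.14, -0.0]
ft_force: [-1.0, 0.5, -0.1]
gripper_width: 0.0404
finger_force: 0.5
```

Request:
send_rows(motion=[[[0.5, 0, 0], [0, 0, 0], 135], [[0, 0, 0], [0, 0, 0], 135]])

```text
t: 14.3
tcp_pos: [0.6088, -0.0963, 0.0063]
orientation: [0.105, 3.14, 0.0]
ft_force: [0.2, -0.4, -0.3]
gripper_width: 0.0401
finger_force: 0.4
```

Request:
send_rows(motion=[[[0.5, 0, 0], [0, 0, 0], 135], [[0, 0, 0], [0, 0, 0], 135]])

```text
t: 14.55
tcp_pos: [0.6092, -0.0963, 0.0063]
orientation: [-0.105, -3.14, -0.0]
ft_force: [-0.5, 0.2, 0.8]
gripper_width: 0.04
finger_force: 0.5
```

Request:
send_rows(motion=[[[0.5, 0, 0], [0, 0, 0], 135], [[0, 0, 0], [0, 0, 0], 135]])

```text
t: 14.8
tcp_pos: [0.6094, -0.0963, 0.0062]
orientation: [-0.105, -3.139, -0.0]
ft_force: [-2.5, 0.3, 1.3]
gripper_width: 0.0402
finger_force: 1.5
```

Request:
send_rows(motion=[[[0.4, 0, 0], [0, 0, 0], 135], [[0, 0, 0], [0, 0, 0], 135]])

```text
t: 15.05
tcp_pos: [0.6095, -0.0962, 0.0062]
orientation: [-0.105, -3.139, -0.0]
ft_force: [-6.3, -0.6, 2.9]
gripper_width: 0.0404
finger_force: 2.5
```

```bash
python3 m.py
```

```text
[ 0.6095 -0.0962  0.0062] [-6.3 -0.6  2.9]
blue [519.6 209.9] [514, 205, 12, 10, 85] [0.1973 0.5739]
blue [229.4 220.6] [221, 212, 18, 18, 231] [ 0.6363 -0.0944]
blue [220.4 233. ] [216, 229, 10, 9, 53] [ 0.6795 -0.0932]
orange [299.5 264.1] [293, 256, 13, 17, 86] [0.6493 0.1292]
orange [288.2 276.8] [284, 272, 10, 10, 54] [0.6932 0.1221]
```

The force rose to about 6 N, so blue is touching too. Backing off and raising clear, towards the left and high.

Request:
send_rows(motion=[[[-3, 0.2, 0], [0, 0, 0], 135], [[-15, 1, 0], [0, 0, 0], 135], [[-30, 2, 0], [0, 0, 0], 135], [[-20, 0, 45], [0, 0, 0], 135], [[-20, 0, 58], [0, 0, 0], 135]])

```text
t: 15.72
tcp_pos: [0.5196, -0.0927, 0.1093]
orientation: [-0.105, -3.137, -0.001]
ft_force: [0.4, -0.3, 0.4]
gripper_width: 0.0404
finger_force: 0.0
```

Request:
send_rows(motion=[[[-20, 0, 50], [0, 0, 0], 135], [[-30, 0, 30], [0, 0, 0], 135], [[-30, 0, 0], [0, 0, 0], 135], [[0, 0, 0], [0, 0, 0], 135], [[0, 0, 0], [0, 0, 0], 135]])

```text
t: 16.35
tcp_pos: [0.4422, -0.0931, 0.1893]
orientation: [0.106, 3.139, -0.0]
ft_force: [0.2, -0.3, 0.1]
gripper_width: 0.0401
finger_force: 0.0
```

```bash
python3 m.py; python3 - <<'E'
from h import *
im=bot.read_camera("top")
cv2.imwrite("pics/t3.png",cv2.resize(im[120:260,150:390],None,fx=3.3,fy=3.3,interpolation=cv2.INTER_CUBIC))
E
```

```text
[ 0.4422 -0.0931  0.1893] [ 0.2 -0.3  0.1]
blue [519.6 209.9] [514, 205, 12, 10, 85] [0.1973 0.5739]
blue [229.5 220.9] [222, 213, 17, 17, 211] [ 0.637  -0.0937]
blue [220.4 233. ] [216, 229, 10, 9, 53] [ 0.6795 -0.0932]
orange [299.  263.8] [292, 256, 14, 17, 119] [0.6492 0.1277]
orange [288.3 276.8] [284, 272, 10, 10, 59] [0.6931 0.1223]
```

View pics/t3.png

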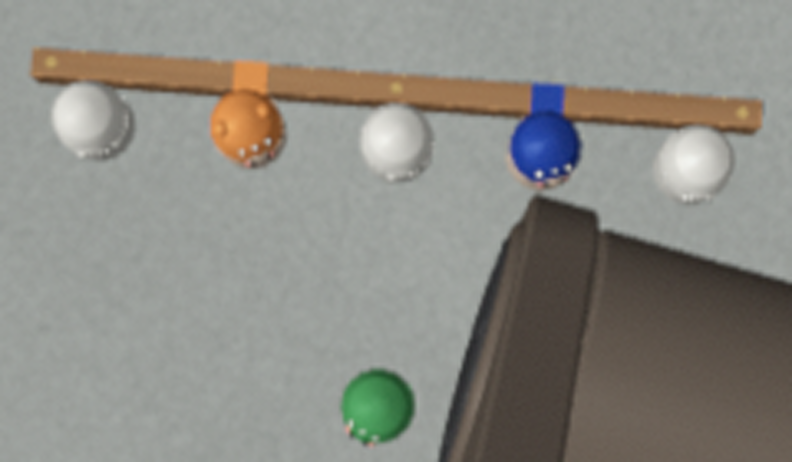

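Both are in place: blue at (545,147) below its tab at (548,100), and orange at (247,127) below its tab at (250,78). Each is within about 3 mm of centre, the whites are unmoved and the hand is clear.

```bash
python3 -c "
from station import bot
print(bot.sign_off())"
```

```text
the job is handed in; nothing more can be done
None
```

The job is handed in: both painted figurines touch the stop strip, within about 3 mm of the middle of their own tabs by the camera, with the whites and look-alikes unmoved and the hand clear; no verdict was returned.

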